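# Vent the degassing pot and open it

## Task

The degassing pot is under vacuum: pull the valve's knob up to unlock it, turn it anticlockwise until the gauge needle is back in its zero band, and push it fully down again so that it locks. Then lift the clear lid off the pot and lay it gently, knob up, on the middle of the square grey mat, leaving the other things on the desk where they are.

Things in the scene. Friction and masses are not known exactly. Their poses are not given: they have to be found in the camera images.
- knob_center (a point): centre (on the axis, half-way up) of the round black ribbed knob on top of the vacuum valve, 50 mm across and 36 mm tall, axis upright, 115 mm above the desk when locked; it rises with the knob. Pulled up (6 N) the knob is free to turn and friction keeps it up. Anticlockwise from above lets the vacuum down; 2.33 rad from the start to an end stop, so more than one grasp; turning takes 0.1 N m
- valve_ring (a point): top centre of the fixed steel ring of teeth under the valve's knob, 48 mm across, 8 mm high, 95 mm above the desk, on a 52 mm wide bonnet. Keys under the knob must fall between the teeth (play about 3 degrees either way): only there does it go down (6 N). If it stops half-way, as it does at the end stop, the keys stand on teeth: ease it back clockwise a few degrees and press again (12 N is ample)
- vac_pull (a joint): how far the valve's knob is pulled up, m: 0 fully down and locked, 0.012 fully up; the keys clear the teeth from 0.0065, and if they stand on teeth it stops at 0.004 to 0.0065
- vac_needle (a joint): how far the gauge needle has fallen, rad: 0 at the start (half vacuum), 2.33 on the rest pin at zero; from 2.0 on it stands in the thick black zero band. It turns as much as the valve's knob does. The round steel gauge, 63 mm, white face, sits at the valve on the side away from the robot and faces up and away
- lid_knob (a point): centre (half-way up) of the black round knob on the pot's lid, 35 mm across and 24 mm tall, 35 mm above the lid's underside. The lid is a loose clear disc, 140 mm across and 10 mm thick, with a rubber spigot of 112 mm across and 5 mm deep below it that sits in the pot's mouth; about 0.3 kg; axes: z up through the knob
- pot_mouth (a point): centre of the rim of the steel pot, 132 mm across, rim 100 mm above the desk (fixed). x and y axes turn with the base plate; the valve's axis lies 175 mm along -y
- mat: square grey rubber mat, 180 mm a side and 4 mm thick, flat on the desk (fixed); origin at the centre of its underside
- tray: shallow metal tray with glass pieces, 180 x 150 x 16 mm (fixed, not needed); origin at the centre of its underside
- mouse: black computer mouse, 108 x 60 x 32 mm (bystander)
- mug: white mug, 80 mm across, 92 mm tall (bystander)
- cleaner: white bottle, 60 mm across, 150 mm tall (bystander)
- driver: screwdriver, 180 mm long, lying (bystander)
- tape: roll of tape lying flat, 90 mm across, 20 mm high (bystander)
Not all that is in view belongs to the job. Of the things that look like the part that bears lid_knob, the largest one is meant.

How it is judged:
On the way, in this order (a step that is already met when the one before it is completed fails the run):
1. the valve's knob is pulled up, unlocked (value of joint vac_pull above 0.0065 m), for 0.1 s.
2. with the knob up it is turned until the needle is in its zero band (fallen 2.0 rad or more) (value of joint vac_pull above 0.0065 m and value of joint vac_needle above 2 rad), for 0.1 s.
3. the knob is pushed fully down and locked (within 3 mm), the needle still in its zero band (value of joint vac_pull below 0.003 m and value of joint vac_needle above 2 rad), for 0.2 s.
4. the lid is lifted off the pot (all of step 3 and z of lid_knob in the frame of pot_mouth above 0.045 m), for 0.1 s.
At the end, for the whole second after the job is handed in: the valve's knob is fully down and locked (within 3 mm) with the gauge needle in its zero band (fallen 2.0 rad or more); the lid lies flat and still on the mat, knob up (within 0.1 rad), its centre within 45 mm of the mat's centre (all of step 3 and horizontal distance between lid_knob and mat below 0.045 m and z of lid_knob in the frame of mat between 0.033 and 0.044 m and angle between lid_knob's own z axis and vertical below 0.1 rad and linear speed of lid below 0.02 m/s and angular speed of lid below 0.2 rad/s); the robot touches nothing.
It fails at once if the lid is lifted while the pot is still under vacuum (distance of lid_knob from where it was at the start of the episode above 0.02 m and not (value of joint vac_needle above 2 rad)).
It fails at once if the lid is dropped (from more than about 15 mm) (linear speed of lid above 0.5 m/s and contact force between the fingers and lid below 0.2 N).
It fails at once if a bystander (mouse, mug, bottle, screwdriver, tape roll) is shifted by more than 40 mm (distance of any of mouse, mug, cleaner, driver, tape from where it was at the start of the episode above 0.04 m).
It also fails if it takes over 58 s, if anything falls off the work surface, if the arm or the gripper's body presses on something with over 40 N, if the wrist force passes 120 N, or if a joint passes its speed limit or range.

## Robot

A 6-joint arm with a two-finger parallel gripper is mounted at the origin on the work surface. World frame = base frame: x ahead of the robot, y to its left, z up, the work surface at z = 0. Lengths are in m, angles in rad, forces in N, time in s.
With the tool pointing down it reaches from about 0.35 to 0.775 m from the base axis. Payload 7.3 kg.
Tool frame: the origin (TCP) lies at the very end of the fingers, on their centre line; the grasp point (between the pads) lies 19 mm behind it; z points along the fingers, y is the line along which they close (so a half turn about z gives the same grasp; the last joint's range is limited). The gripper opens to 92 mm and grips with 3 to 60 N. Pads are 19 mm wide; open, the fingers measure 130 mm over their backs; the gripper's body (75 mm by 190 mm) begins 47 mm behind the grasp point.
Start: joints at [-1.437, 0.342, 1.524, -0, 1.275, -0.146], TCP at [0.145, -0.505, 0.204] pointing down, gripper open.
Joint ranges: [-2.53, 2.53], [-0.77, 2.02], [0.04, 2.7], [-1, 4.14], [0.28, 2.66], [-3.11, 3.11]. Speed limits (rad/s): [2.57, 2.57, 3.14, 3.14, 3.14, 3.14].

## Interface

Orientations are given as [roll, pitch, yaw] about the fixed x, y, z axes, in that order (R = Rz(yaw) Ry(pitch) Rx(roll)).
In Python, from cell import robot gives the robot as it stands. The module is installed in compiled form; this text tells all that it offers.
- The arm moves only by the tool arm_command, never from a script. Its argument "moves" is a list of rows, each a list of 3 entries, a list of its own where there are three numbers: the shift along the tool's x, y, z in m, then the turn, a rotation vector about the tool's x, y, z in rad, then the finger opening in m, from 0 to 0.0918. In form: [[[dx, dy, dz], [ax, ay, az], claw], ...]. A call has exactly 5 rows; each row is the pose to reach, as a shift and turn from the pose commanded when the call began, along the tool's axes at that moment; what a row does not reach only later rows make up. A row lasts 1/10 s, in which the tool goes at most 50 mm and 8.59 degrees, less where a joint would pass 70% of its speed; a pose out of reach is approached as far as the arm can. A call with a gripper value outside its range is refused whole. The fingers move at their own pace and stop on an object; "squeeze" is the grip in N (left out, the last holds). Time passes only in rows, so rows that repeat a pose let the fingers close, or fill a call up. It gives the time, the measured TCP pose, the force, the opening and the grip force at its end, in the units of the state.
- robot.observe(): the state, without advancing time (a new reading comes with each control period).
- robot.read_camera(name): name is "side" or "top" or "wrist"; returns the picture (420x560x3 uint8, red, green, blue); there is no depth.
- robot.camera_model(name): a dict with "fx", "fy", "cx", "cy" (pixels), "R" (3x3) and "t" (3): a world point X has camera coordinates R X + t. Camera axes: x right, y down, z forward; pixel columns grow to the right and rows downward; lengths in m; the calibration is good to about 2 mm. A picture is of the moment at which its call begins: read the wrist's pose just before it. camera_model takes no time and is no camera call; for the wrist camera it gives the pose at the moment of the call.
- robot.hand_in(): hands the job in; it is judged then, once.
The state is a dict: "time": time; "qpos": joint angles; "qvel": joint speeds; "joint_efforts": joint torques, N m; "tool_pos": TCP position; "tool_rot": TCP orientation; "contact_force": force on the tool from outside, world axes, zero at the start; "torque": the same for the moment, N m; "opening": finger opening in m; "grip_force": force on a finger pad.
Only numpy, scipy, OpenCV 4.12 (cv2) and the standard library are available. Lean on these libraries where they do the work, as an engineer would, in place of code of your own. Each camera call takes 0.05 s, during which the arm holds its last target. There are 200 camera calls.

## Working session

There is one attempt and no reset: what is moved stays moved. The work goes in short steps, Python scripts to look and compute and a tool call to move; the robot and the scene stay as the last step left them, time stands still between calls to the robot, and variables do not carry over. Pictures are saved under pics/ and viewed, at most 10 in all, crops included, and the job is handed in when it is done.

Besides the shell and the picture viewer there is one more tool, called after "Request:" as name(argument=value, ...) on one line, values as JSON. arm_command: Moves the arm, as the interface text tells. Its arguments: {"type":"object","properties":{"moves":{"type":"array"},"squeeze":{"type":"number"}},"required":["moves"]}

```bash
mkdir -p pics; python3 - <<'E'
from cell import robot
import cv2,numpy as np
for n in ["top","side"]:
    im=robot.read_camera(n); cv2.imwrite(f"pics/{n}0.png",cv2.resize(im[:,:,::-1],None,fx=1.4,fy=1.4,interpolation=cv2.INTER_CUBIC)); cv2.imwrite(f"{n}_raw.png",im[:,:,::-1])
    m=robot.camera_model(n); print(n,m["fx"],m["cx"],m["cy"],np.round(-m["R"].T@m["t"],3),np.round(m["R"],2).tolist())
print(robot.observe())
E
```

```text
top 496.87542584976853 269.9635654425469 206.3692274730222 [0.402 0.023 1.552] [[0.01, -1.0, -0.01], [-1.0, -0.01, -0.06], [0.06, 0.01, -1.0]]
side 395.1641829228057 284.07872757327914 210.66441994088862 [0.21  0.877 0.88 ] [[-0.94, -0.35, 0.02], [-0.25, 0.61, -0.76], [0.25, -0.71, -0.65]]
{'time': 0.1, 'qpos': array([-1.43697898e+00,  3.42654167e-01,  1.52491453e+00, -8.35421666e-06,
        1.27542424e+00, -1.46025612e-01]), 'qvel': array([ 0.00124951, -0.00208435, -0.00077567, -0.00070863,  0.00054886,
       -0.00119523]), 'joint_efforts': array([ 1.74048026e-03, -4.32003164e+01, -2.44694585e+01,  7.19188456e-02,
        5.26377093e-02, -4.17495517e-05]), 'tool_pos': array([ 0.14495949, -0.50417542,  0.20381634]), 'tool_rot': array([-3.14020611e+00, -1.95847273e-04,  2.79845265e-01]), 'contact_force': array([ 0.3856791 , -0.76755384,  0.18313815]), 'torque': array([-0.02878988, -0.00320316,  0.00235918]), 'grip_force': 0.0, 'opening': 0.09175227748819652}
```

View pics/top0.png

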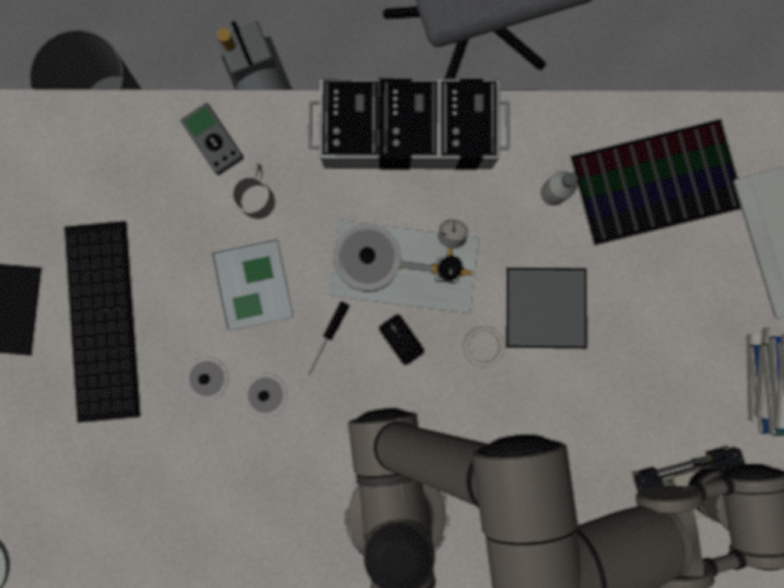

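View pics/side0.png

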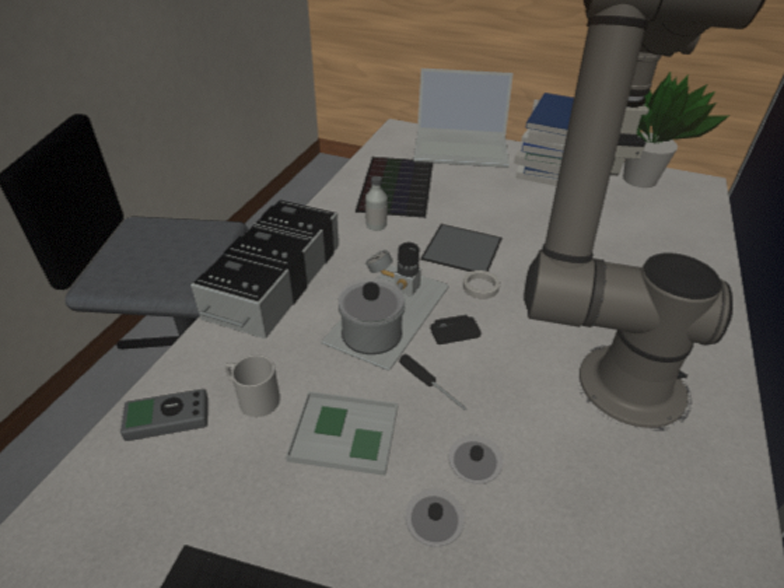

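Top picture (1.4x): the lid candidates are the one on the pot with its knob at (367,255), and two smaller lids on the desk at (208,379) and (265,395). I choose the one on the pot, which is the largest. The valve knob is at (450,268), the gauge at (453,233) and the mat centre at (546,307). The side picture shows the pot knob at (371,291) and the valve knob at (408,253). I'll check the choice in a close crop.

```bash
python3 - <<'E'
import cv2,numpy as np
t=cv2.imread("top_raw.png")[150:230,225:355]; s=cv2.imread("side_raw.png")[165:255,225:355]
a=cv2.resize(t,(780,480),interpolation=cv2.INTER_CUBIC)[:,:]; b=cv2.resize(s,(780,540),interpolation=cv2.INTER_CUBIC)
cv2.imwrite("pics/crop1.png",np.vstack([cv2.resize(a,(480,295)),cv2.resize(b,(480,302))]))
E
cat > h.py <<'E'
import numpy as np, cv2
from cell import robot
from scipy.spatial.transform import Rotation as Ro
def plane(m,u,v,z):
    d=m["R"].T@np.array([(u-m["cx"])/m["fx"],(v-m["cy"])/m["fy"],1]); c=-m["R"].T@m["t"]
    return c+d*(z-c[2])/d[2]
def proj(m,X):
    p=m["R"]@np.asarray(X)+m["t"]; return np.array([m["fx"]*p[0]/p[2]+m["cx"],m["fy"]*p[1]/p[2]+m["cy"]])
def tri(obs):
    A=[];b=[]
    for m,u,v in obs:
        d=m["R"].T@np.array([(u-m["cx"])/m["fx"],(v-m["cy"])/m["fy"],1]);d/=np.linalg.norm(d);c=-m["R"].T@m["t"]
        P=np.eye(3)-np.outer(d,d);A.append(P);b.append(P@c)
    return np.linalg.solve(sum(A),sum(b))
def totool(target,yaw):
    "shift in tool axes and yaw-turn about tool z (pointing down) to reach target TCP"
    o=robot.observe();R=Ro.from_euler("xyz",o["tool_rot"])
    return np.round(R.inv().apply(np.asarray(target)-o["tool_pos"]),4), np.round((R.inv()*Ro.from_euler("xyz",[np.pi,0,yaw])).as_rotvec(),3)
E
python3 - <<'E'
from h import *
t=robot.camera_model("top");s=robot.camera_model("side")
k=1.4
print("lidknob",plane(t,367/k,255/k,.147), tri([(t,367/k,255/k),(s,371/k,291/k)]))
print("valve",plane(t,450/k,268/k,.133), tri([(t,450/k,268/k),(s,408/k,247/k)]))
print("mat",plane(t,546.5/k,307.5/k,.004),[plane(t,a/k,b/k,.004)[:2].round(3) for a,b in((507,268),(587,268),(587,348),(507,348))])
print("gauge",plane(t,453/k,233/k,.1))
for n,u,v in(("driver",345,308),("mouse",402,339),("tape",482,346),("bottle",560,187),("mug",254,197)):print(n,plane(t,u/k,v/k,.02)[:2].round(3))
E
```

```text
lidknob [0.55273426 0.06510919 0.147     ] [0.55484672 0.06569861 0.12821552]
valve [ 0.52843169 -0.10442289  0.133     ] [ 0.53084819 -0.10362373  0.13419098]
mat [ 0.45318066 -0.32992714  0.004     ] [array([ 0.541, -0.243]), array([ 0.542, -0.42 ]), array([ 0.364, -0.418]), array([ 0.363, -0.242])]
gauge [ 0.60510721 -0.11363051  0.1       ]
driver [0.449 0.117]
mouse [ 0.381 -0.009]
tape [ 0.367 -0.185]
bottle [ 0.72  -0.358]
mug [0.695 0.322]
```

View pics/crop1.png

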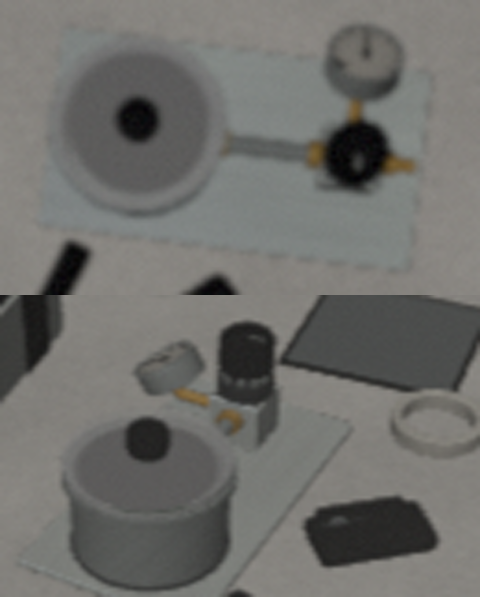

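The crop confirms it: the pot's lid is a full-size lid, with its knob at raw (262,182). The valve knob is at raw (321,191), with the gauge beyond it. Lid to valve measures 171 mm against the given 175 mm, and the mat side 178 mm against 180 mm, so both fit. I'll move above the valve.

```bash
python3 -c "
from h import *
print(totool([.53,-.104,.25],-.75))"
```

```text
(array([ 0.4806, -0.2783, -0.0457]), array([-1.00e-03,  1.00e-03,  1.03e+00]))
```

Request:
arm_command(moves=[[[0.04,-0.024,-0.03],[0,0,0.08],0.0918],[[0.08,-0.048,-0.045],[0,0,0.18],0.0918],[[0.12,-0.072,-0.046],[0,0,0.28],0.0918],[[0.16,-0.095,-0.046],[0,0,0.38],0.0918],[[0.2,-0.118,-0.046],[0,0,0.48],0.0918]])

```text
time: 0.6
tool_pos: [0.3055, -0.3343, 0.2504]
tool_rot: [3.142, -0.0, -0.205]
contact_force: [0.1, -0.5, -0.2]
opening: 0.0916
grip_force: 0.0
```

```bash
python3 -c "
from h import *
print(robot.observe()['tool_pos'],totool([.53,-.104,.25],-.75))"
```

```text
[ 0.30553149 -0.33425132  0.25043256] (array([ 0.173 , -0.2711,  0.0004]), array([-0.   , -0.   ,  0.545]))
```

Request:
arm_command(moves=[[[0.022,-0.034,0],[0,0,0.1],0.0918],[[0.044,-0.068,0],[0,0,0.2],0.0918],[[0.066,-0.102,0],[0,0,0.3],0.0918],[[0.088,-0.136,0],[0,0,0.4],0.0918],[[0.11,-0.17,0],[0,0,0.545],0.0918]])

```text
time: 1.1
tool_pos: [0.446, -0.1909, 0.2502]
tool_rot: [3.141, 0.0, -0.743]
contact_force: [0.0, -0.7, -0.6]
opening: 0.0919
grip_force: 0.0
```

```bash
python3 -c "
from h import *
print(robot.observe()['tool_pos'],totool([.53,-.104,.25],-.75))"
```

```text
[ 0.44595181 -0.19086369  0.25018087] (array([ 0.0031, -0.1208,  0.0002]), array([0.   , 0.   , 0.007]))
```

Request:
arm_command(moves=[[[0.001,-0.04,0],[0,0,0.0],0.0918],[[0.002,-0.08,0],[0,0,0.0],0.0918],[[0.003,-0.121,0],[0,0,0.0],0.0918],[[0.003,-0.121,0],[0,0,0.0],0.0918],[[0.003,-0.121,0],[0,0,0.0],0.0918]])

```text
time: 1.6
tool_pos: [0.5288, -0.1043, 0.2497]
tool_rot: [3.141, 0.001, -0.737]
contact_force: [-0.3, -0.4, -0.0]
opening: 0.0918
grip_force: 0.0
```

```bash
python3 - <<'E'
from h import *
m=robot.camera_model("wrist");im=robot.read_camera("wrist")
np.save("m1.npy",m,allow_pickle=True)
for X in([.53,-.104,.133],[.5527,.065,.147]):print(proj(m,X))
print(robot.observe()["tool_pos"],m["fx"],-m["R"].T@m["t"])
cv2.imwrite("pics/w1.png",cv2.resize(im[:,:,::-1],None,fx=1.4,fy=1.4))
E
```

```text
[277.38950172 200.83436951]
[139.58584325 296.76997912]
[ 0.52843377 -0.10508902  0.24990314] 311.3286811507686 [ 0.5802063  -0.15221514  0.43032807]
```

View pics/w1.png

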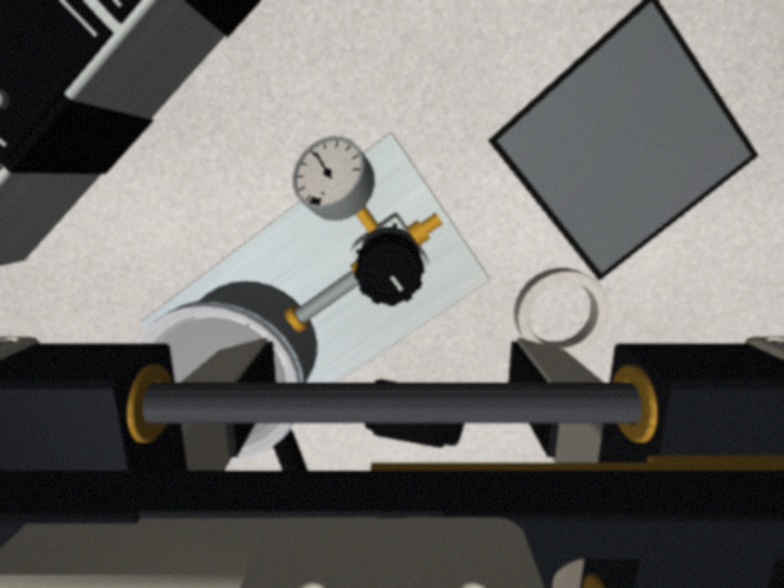

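The wrist picture shows the valve knob's top face centred near (391,270), spanning x 356–424. The gauge is at (333,175), with its needle pointing up-left.

```bash
python3 - <<'E'
from h import *
m=np.load("m1.npy",allow_pickle=True).item()
p=plane(m,391/1.4,270/1.4,.133);print(p)
print("mat",np.mean([plane(m,a/1.4,b/1.4,.004) for a,b in((493,140),(652,0),(756,155),(600,277))],0))
print("gauge",plane(m,333/1.4,175/1.4,.12))
p[2]=.104
print(totool(p,-.74))
E
```

```text
[ 0.53464627 -0.11073936  0.133     ]
mat [ 0.45408294 -0.33067056  0.004     ]
gauge [ 0.60856815 -0.12419652  0.12      ]
(array([ 8.500e-03, -1.000e-04,  1.459e-01]), array([0.001, 0.001, 0.001]))
```

Request:
arm_command(moves=[[[0.004,0,0.03],[0,0,0],0.076],[[0.007,0,0.065],[0,0,0],0.076],[[0.007,0,0.1],[0,0,0],0.076],[[0.007,0,0.13],[0,0,0],0.076],[[0.007,0,0.143],[0,0,0],0.076]], squeeze=25)

```text
time: 2.15
tool_pos: [0.5315, -0.1106, 0.1046]
tool_rot: [3.139, 0.004, -0.741]
contact_force: [-1.2, -0.1, 0.9]
opening: 0.0762
grip_force: 0.0
```

```bash
python3 - <<'E'
from h import *
o=robot.observe();print(o["tool_pos"],o["contact_force"])
m=robot.camera_model("wrist");im=robot.read_camera("wrist")
for x in(.5335,):print(proj(m,[x,-.1095,.133])*1.4, proj(m,o["tool_pos"])*1.4)
np.save("m2.npy",m,allow_pickle=True)
cv2.imwrite("pics/w2.png",cv2.resize(im[:,:,::-1],None,fx=1.4,fy=1.4))
E
```

```text
[ 0.53148964 -0.11059399  0.10462467] [-1.2106493  -0.06883804  0.87782192]
[383.11631997 368.39223573] [389.06687388 342.7124938 ]
```

View pics/w2.png

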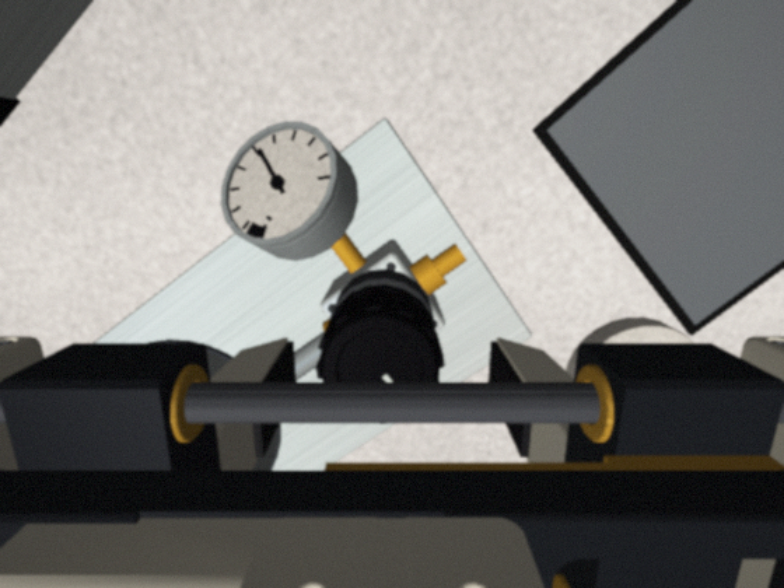

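The knob's face is centred at about (380,364), between the open pads. The needle is still at its start.

```bash
python3 - <<'E'
from h import *
m=np.load("m2.npy",allow_pickle=True).item()
p=plane(m,380/1.4,364/1.4,.133);print(p);p[2]=.103
print(totool(p,-.74))
E
```

```text
[ 0.53561863 -0.10985779  0.133     ]
(array([ 0.003 , -0.0035,  0.0006]), array([ 0.003,  0.006, -0.001]))
```

Request:
arm_command(moves=[[[0.003,-0.003,0.001],[0,0,0],0.076],[[0.003,-0.003,0.001],[0,0,0],0.04],[[0.003,-0.003,0.001],[0,0,0],0.04],[[0.003,-0.003,0.001],[0,0,0],0.04],[[0.003,-0.003,0.001],[0,0,0],0.04]], squeeze=25)

```text
time: 2.7
tool_pos: [0.5383, -0.1099, 0.1071]
tool_rot: [3.141, -0.001, -0.739]
contact_force: [-2.9, -3.7, 4.6]
opening: 0.0488
grip_force: 24.1
```

Request:
arm_command(moves=[[[0,0,-0.004],[0,0,0],0.04],[[0,0,-0.008],[0,0,0],0.04],[[0,0,-0.012],[0,0,0],0.04],[[0,0,-0.014],[0,0,0],0.04],[[0,0,-0.014],[0,0,0],0.04]])

```text
time: 3.2
tool_pos: [0.5379, -0.1097, 0.1196]
tool_rot: [3.141, 0.001, -0.739]
contact_force: [0.3, -4.0, -12.6]
opening: 0.0482
grip_force: 25.0
```

Request:
arm_command(moves=[[[0,0,0.001],[0,0,-0.12],0.04],[[0,0,0.001],[0,0,-0.25],0.04],[[0,0,0.001],[0,0,-0.38],0.04],[[0,0,0.001],[0,0,-0.51],0.04],[[0,0,0.001],[0,0,-0.64],0.04]])

```text
time: 3.7
tool_pos: [0.5389, -0.1077, 0.1194]
tool_rot: [-3.138, -0.001, -0.094]
contact_force: [4.7, 5.5, -7.9]
opening: 0.0479
grip_force: 25.0
```

Request:
arm_command(moves=[[[0,0,0],[0,0,-0.12],0.04],[[0,0,0],[0,0,-0.25],0.04],[[0,0,0],[0,0,-0.38],0.04],[[0,0,0],[0,0,-0.51],0.04],[[0,0,0],[0,0,-0.6],0.04]])

```text
time: 4.2
tool_pos: [0.5382, -0.1056, 0.1194]
tool_rot: [-3.136, -0.003, 0.505]
contact_force: [1.6, 11.9, -5.6]
opening: 0.0484
grip_force: 25.0
```

```bash
python3 - <<'E'
from h import *
o=robot.observe();print(o["tool_pos"],o["contact_force"],o["torque"],o["tool_rot"])
m=robot.camera_model("wrist");im=robot.read_camera("wrist")
cv2.imwrite("pics/w3.png",im[:,:,::-1])
E
```

```text
[ 0.53823973 -0.10559736  0.11937986] [ 1.63801897 11.86318405 -5.59783233] [ 2.3914931  -0.25901113 -0.13386797] [-3.13561710e+00 -2.88883867e-03  5.05318808e-01]
```

View pics/w3.png

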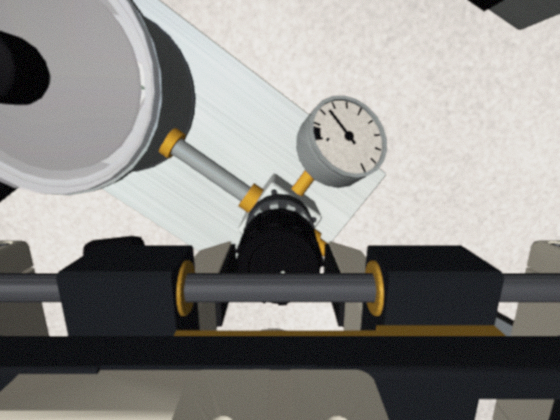

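The needle has fallen about 1.24 rad, roughly 0.9–1 rad short of the band at (318,132). I'll release, rewind and regrasp.

Request:
arm_command(moves=[[[0,0,0],[0,0,0],0.074],[[0,0,0],[0,0,0],0.074],[[0,0,0],[0,0,0.14],0.074],[[0,0,0],[0,0,0.28],0.074],[[0,0,0],[0,0,0.42],0.074]])

```text
time: 4.75
tool_pos: [0.5388, -0.1098, 0.1205]
tool_rot: [3.141, -0.002, 0.075]
contact_force: [0.7, 0.1, 1.4]
opening: 0.0736
grip_force: 0.0
```

Request:
arm_command(moves=[[[0,0,0],[0,0,0.14],0.074],[[0,0,0],[0,0,0.28],0.074],[[0,0,0],[0,0,0.42],0.074],[[0,0,0],[0,0,0.56],0.074],[[0,0,0],[0,0,0.7],0.074]])

```text
time: 5.25
tool_pos: [0.5388, -0.1099, 0.1205]
tool_rot: [-3.141, -0.002, -0.625]
contact_force: [-0.5, -0.4, 0.1]
opening: 0.0741
grip_force: 0.0
```

```bash
python3 -c "
from h import *
o=robot.observe();print(o['tool_pos'],o['contact_force'],totool([.535,-.1075,.119],-.74))"
```

```text
[ 0.53882529 -0.10985762  0.12045197] [-0.50443212 -0.4302642   0.12971411] (array([-0.0045,  0.0003,  0.0014]), array([-0.001, -0.002,  0.115]))
```

Request:
arm_command(moves=[[[-0.004,0,0.001],[0,0,0.11],0.074],[[-0.004,0,0.001],[0,0,0.11],0.04],[[-0.004,0,0.001],[0,0,0.11],0.04],[[-0.004,0,0.001],[0,0,0.11],0.04],[[-0.004,0,0.001],[0,0,0.11],0.04]])

```text
time: 5.75
tool_pos: [0.5352, -0.1075, 0.1187]
tool_rot: [-3.142, -0.001, -0.728]
contact_force: [0.2, -0.2, 1.1]
opening: 0.0485
grip_force: 25.0
```

Request:
arm_command(moves=[[[0,0,0],[0,0,-0.12],0.04],[[0,0,0],[0,0,-0.25],0.04],[[0,0,0],[0,0,-0.38],0.04],[[0,0,0],[0,0,-0.51],0.04],[[0,0,0],[0,0,-0.64],0.04]])

```text
time: 6.25
tool_pos: [0.5354, -0.1071, 0.1187]
tool_rot: [-3.141, -0.001, -0.083]
contact_force: [0.8, 2.1, 2.1]
opening: 0.0482
grip_force: 25.0
```

Request:
arm_command(moves=[[[0,0,0],[0,0,-0.1],0.04],[[0,0,0],[0,0,-0.2],0.04],[[0,0,0],[0,0,-0.28],0.04],[[0,0,0],[0,0,-0.34],0.04],[[0,0,0],[0,0,-0.34],0.04]])

```text
time: 6.75
tool_pos: [0.5353, -0.1069, 0.1187]
tool_rot: [-3.141, -0.001, 0.252]
contact_force: [0.3, 2.4, 2.1]
opening: 0.0479
grip_force: 25.0
```

```bash
python3 - <<'E'
from h import *
o=robot.observe();print(o["tool_pos"],o["contact_force"],o["torque"],o["tool_rot"])
m=robot.camera_model("wrist");im=robot.read_camera("wrist")
cv2.imwrite("pics/w4.png",cv2.resize(im[60:250,200:450,::-1],None,fx=3,fy=3,interpolation=cv2.INTER_CUBIC))
E
```

```text
[ 0.53528608 -0.10686514  0.11866774] [0.32842566 2.38999147 2.05085746] [ 0.47758408 -0.03763032  0.06900522] [-3.14117076e+00 -7.58580375e-04  2.52041488e-01]
```

View pics/w4.png

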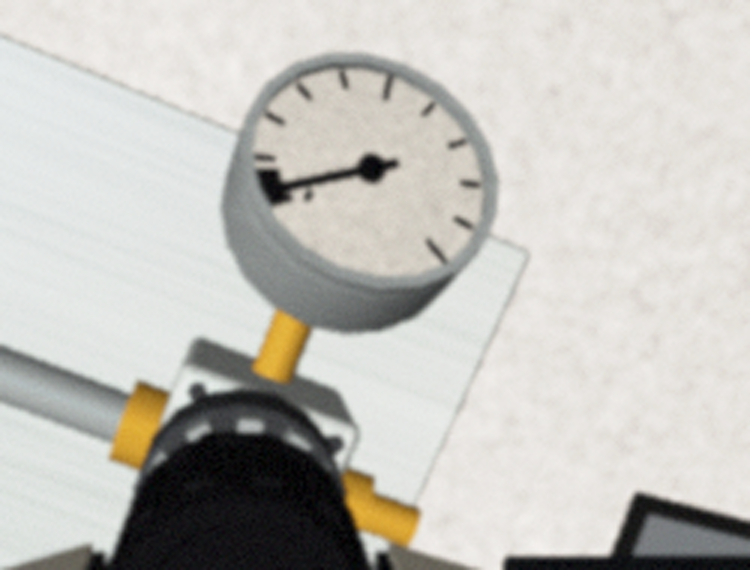

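The needle (tip at (285,188)) stands in the black band, about 2.2 rad by the wrist's turn. I'll ease back about 0.1 rad (120° probably fits the tooth pitch) and press.

Request:
arm_command(moves=[[[0,0,0],[0,0,0.06],0.04],[[0,0,0],[0,0,0.11],0.04],[[0,0,0.004],[0,0,0.11],0.04],[[0,0,0.008],[0,0,0.11],0.04],[[0,0,0.009],[0,0,0.11],0.04]])

```text
time: 7.3
tool_pos: [0.5352, -0.107, 0.1091]
tool_rot: [-3.141, -0.001, 0.141]
contact_force: [1.5, 4.3, 4.4]
opening: 0.0487
grip_force: 25.0
```

Request:
arm_command(moves=[[[0,0,0.002],[0,0,0],0.04],[[0,0,0.003],[0,0,0],0.04],[[0,0,0.004],[0,0,0],0.04],[[0,0,0.004],[0,0,0],0.04],[[0,0,0.004],[0,0,0],0.04]])

```text
time: 7.8
tool_pos: [0.5354, -0.1071, 0.1064]
tool_rot: [3.141, -0.001, 0.141]
contact_force: [-0.8, 5.4, 11.6]
opening: 0.0485
grip_force: 25.0
```

Request:
arm_command(moves=[[[0,0,-0.003],[0,0,0],0.076],[[0,0,-0.003],[0,0,0],0.076],[[0,0,-0.003],[0,0,0],0.076],[[0,0,-0.03],[0,0,0],0.076],[[0,0,-0.07],[0,0,0],0.076]])

```text
time: 8.3
tool_pos: [0.5331, -0.1072, 0.1735]
tool_rot: [-3.139, 0.006, 0.141]
contact_force: [0.7, 0.1, 0.4]
opening: 0.0759
grip_force: 0.0
```

Request:
arm_command(moves=[[[0,0,-0.04],[0,0,0],0.076],[[0.006,-0.04,-0.07],[0,0,0],0.076],[[0.008,-0.06,-0.08],[0,0,0],0.076],[[0.01,-0.08,-0.08],[0,0,0],0.076],[[0.01,-0.08,-0.08],[0,0,0],0.076]])

```text
time: 8.8
tool_pos: [0.5334, -0.0251, 0.2556]
tool_rot: [3.141, -0.0, 0.143]
contact_force: [0.1, -0.1, 0.6]
opening: 0.0759
grip_force: 0.0
```

```bash
python3 - <<'E'
from h import *
o=robot.observe();print(o["tool_pos"],o["contact_force"],o["tool_rot"])
m=robot.camera_model("wrist");im=robot.read_camera("wrist");np.save("m5.npy",m,allow_pickle=True)
print(proj(m,[.557,.064,.147])*1.4)
cv2.imwrite("pics/w5.png",cv2.resize(im[:,:,::-1],None,fx=1.4,fy=1.4))
E
```

```text
[ 0.53344299 -0.02506741  0.25555095] [ 0.06406728 -0.06664852  0.63114312] [ 3.14149679e+00 -8.51386009e-05  1.43261441e-01]
[261.59792284 230.61749307]
```

View pics/w5.png

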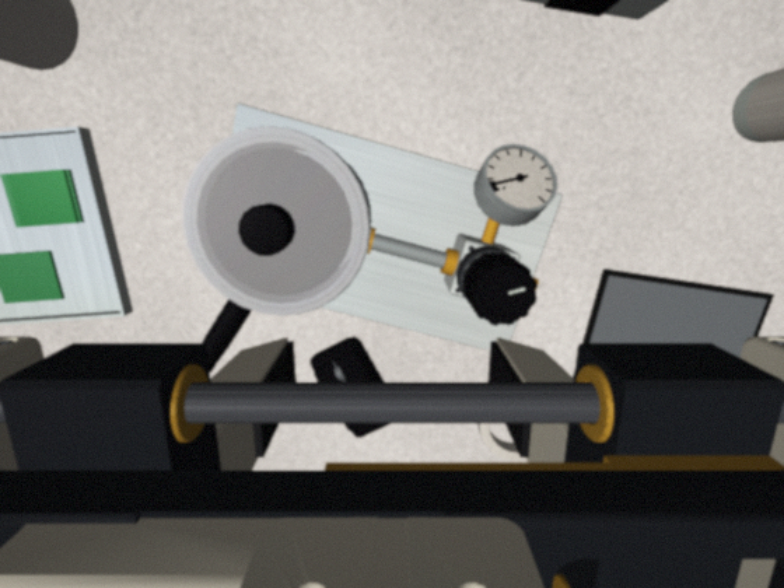

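The needle is in the band and the knob is down. The lid knob's top face is centred near (265,230), within 2 mm of the prediction.

```bash
python3 - <<'E'
from h import *
m=np.load("m5.npy",allow_pickle=True).item()
p=plane(m,265/1.4,230/1.4,.147);print(p, np.linalg.norm(p[:2]-[.535,-.107]))
p[2]=.119;print(totool(p,0.14))
q=np.array([.4537,-.3303,.2]);print(p-q)
E
```

```text
[0.55772462 0.06180429 0.147     ] 0.17032703012440356
(array([ 0.0367, -0.0838,  0.136 ]), array([0.001, 0.001, 0.003]))
[ 0.10402462  0.39210429 -0.081     ]
```

Request:
arm_command(moves=[[[0.015,-0.035,0.01],[0,0,0],0.076],[[0.03,-0.07,0.03],[0,0,0],0.07],[[0.037,-0.086,0.065],[0,0,0],0.07],[[0.037,-0.086,0.105],[0,0,0],0.07],[[0.037,-0.086,0.135],[0,0,0],0.07]])

```text
time: 9.35
tool_pos: [0.5572, 0.063, 0.1173]
tool_rot: [3.141, 0.003, 0.141]
contact_force: [-1.0, 0.1, -0.3]
opening: 0.0698
grip_force: 0.0
```

Request:
arm_command(moves=[[[0,0,0],[0,0,0],0.07],[[0,0,0],[0,0,0],0.025],[[0,0,0],[0,0,0],0.025],[[0,0,0],[0,0,0],0.025],[[0,0,0],[0,0,0],0.025]])

```text
time: 9.85
tool_pos: [0.559, 0.0634, 0.1218]
tool_rot: [3.141, -0.003, 0.141]
contact_force: [0.2, -0.3, 0.2]
opening: 0.0424
grip_force: 0.0
```

Request:
arm_command(moves=[[[0,0,0.002],[0,0,0],0.025],[[0,0,0.002],[0,0,0],0.025],[[0,0,0.002],[0,0,0],0.025],[[0,0,0.002],[0,0,0],0.025],[[0,0,0.002],[0,0,0],0.025]])

```text
time: 10.35
tool_pos: [0.5592, 0.0641, 0.12]
tool_rot: [3.142, -0.003, 0.141]
contact_force: [-0.3, 1.4, 6.8]
opening: 0.0249
grip_force: 3.5
```

```bash
python3 - <<'E'
from h import *
o=robot.observe();print(o["tool_pos"],o["contact_force"],o["torque"],o["opening"],o["grip_force"])
m=robot.camera_model("wrist");im=robot.read_camera("wrist");np.save("m6.npy",m,allow_pickle=True)
s=robot.read_camera("side")
a=cv2.resize(im,(480,360)); b=cv2.resize(s[130:260,200:360],(480,390)[:2])
b=cv2.resize(s[140:260,210:370],(320,240),interpolation=cv2.INTER_CUBIC);b=cv2.copyMakeBorder(b,0,120,0,0,cv2.BORDER_CONSTANT)
cv2.imwrite("pics/w6.png",np.hstack([a,b])[:,:,::-1])
E
```

```text
[0.55920591 0.06406603 0.11997278] [-0.33645135  1.41584488  6.81245862] [ 0.29224329  0.12438407 -0.0212266 ] 0.024877488335905577 3.5157009278191254
```

View pics/w6.png

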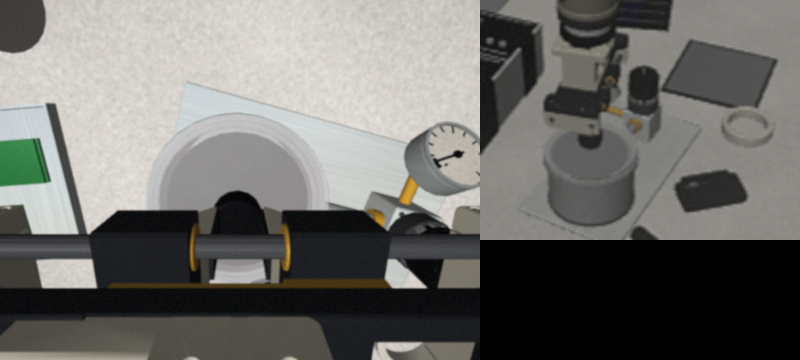

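The fingers flank the knob (238,200), but the opening of 25 mm doesn't match its 35 mm. I'll check the lateral offset numerically.

```bash
python3 - <<'E'
from h import *
m=np.load("m6.npy",allow_pickle=True).item()
k=np.array([.5577,.0645]);d=np.array([np.cos(.141),np.sin(.141)])
for off in(0,.0175):
  for z in(.123,.135,.147):
    print(off,z,(proj(m,[*(k+d*off),z])*480/560).round())
im=cv2.imread("pics/w6.png",0)
print(im[170:215:3,238].tolist());print(im[200,200:280:3].tolist())
print("cam",-m["R"].T@m["t"])
print(robot.observe()["qpos"])
E
```

```text
0 0.123 [238. 212.]
0 0.135 [238. 219.]
0 0.147 [237. 226.]
0.0175 0.123 [238. 188.]
0.0175 0.135 [237. 194.]
0.0175 0.147 [237. 200.]
[145, 144, 145, 142, 142, 142, 142, 34, 7, 8, 9, 12, 12, 18, 16]
[143, 143, 143, 141, 143, 142, 56, 6, 9, 7, 7, 6, 13, 9, 7, 8, 8, 10, 4, 115, 142, 141, 142, 142, 142, 142, 142]
cam [0.62722756 0.0731316  0.30092456]
[-2.23952810e-02  4.86942894e-01  1.54304398e+00  5.46084727e-04
  1.10840426e+00  1.40719077e+00]
```

The lid's underside evidently means the spigot's underside, so the knob centre is at 0.130 (triangulated: 0.128). I gripped its rounded top, so I'll reopen, go lower and regrip.

Request:
arm_command(moves=[[[0,0,-0.002],[0,0,0],0.06],[[0,0,-0.002],[0,0,0],0.06],[[0,0,-0.002],[0,0,0],0.06],[[-0.001,0,0.003],[0,0,0],0.06],[[-0.001,0,0.006],[0,0,0],0.06]], squeeze=20)

```text
time: 10.95
tool_pos: [0.5568, 0.0635, 0.1116]
tool_rot: [-3.142, 0.001, 0.141]
contact_force: [-0.5, 0.2, -0.5]
opening: 0.0584
grip_force: 0.0
```

Request:
arm_command(moves=[[[0,0,0],[0,0,0],0.02],[[0,0,0],[0,0,0],0.02],[[0,0,0],[0,0,0],0.02],[[0,0,0],[0,0,0],0.02],[[0,0,0],[0,0,0],0.02]])

```text
time: 11.45
tool_pos: [0.5573, 0.0638, 0.1125]
tool_rot: [-3.141, -0.0, 0.141]
contact_force: [-0.2, 1.2, -0.4]
opening: 0.0336
grip_force: 20.0
```

Request:
arm_command(moves=[[[0,0,-0.005],[0,0,0],0.02],[[0,0,-0.015],[0,0,0],0.02],[[0,0,-0.03],[0,0,0],0.02],[[0,0,-0.05],[0,0,0],0.02],[[0,0,-0.07],[0,0,0],0.02]], squeeze=30)

```text
time: 11.95
tool_pos: [0.557, 0.0634, 0.1835]
tool_rot: [3.141, 0.0, 0.141]
contact_force: [0.9, 0.7, -3.5]
opening: 0.0335
grip_force: 30.0
```

```bash
python3 -c "
from h import *
o=robot.observe();print(o['tool_pos'],o['contact_force'],o['opening'],totool([.4537,-.3303,.2],.14))"
```

```text
[0.5570466  0.06336534 0.18351669] [ 0.88265731  0.65738426 -3.52238708] 0.033539892511824515 (array([-0.1576,  0.3753, -0.0163]), array([0.   , 0.   , 0.001]))
```

Request:
arm_command(moves=[[[-0.004,0.01,-0.015],[0,0,0],0.02],[[-0.014,0.033,-0.03],[0,0,0],0.02],[[-0.027,0.065,-0.03],[0,0,0],0.02],[[-0.042,0.1,-0.03],[0,0,0],0.02],[[-0.057,0.135,-0.03],[0,0,0],0.02]])

```text
time: 12.45
tool_pos: [0.5192, -0.0793, 0.2132]
tool_rot: [3.141, -0.0, 0.142]
contact_force: [0.5, -1.2, -4.1]
opening: 0.0335
grip_force: 30.0
```

Request:
arm_command(moves=[[[-0.015,0.035,0],[0,0,0],0.02],[[-0.03,0.07,0],[0,0,0],0.02],[[-0.045,0.105,0],[0,0,0],0.02],[[-0.06,0.14,0],[0,0,0],0.02],[[-0.073,0.175,0],[0,0,0],0.02]])

```text
time: 12.95
tool_pos: [0.4712, -0.2632, 0.2132]
tool_rot: [3.141, -0.0, 0.141]
contact_force: [1.6, 0.8, -4.1]
opening: 0.0339
grip_force: 30.0
```

Request:
arm_command(moves=[[[-0.012,0.03,0],[0,0,0],0.02],[[-0.022,0.052,0.01],[0,0,0],0.02],[[-0.028,0.065,0.03],[0,0,0],0.02],[[-0.028,0.065,0.055],[0,0,0],0.02],[[-0.028,0.065,0.08],[0,0,0],0.02]])

```text
time: 13.45
tool_pos: [0.4531, -0.3308, 0.1323]
tool_rot: [3.141, -0.0, 0.14]
contact_force: [-0.4, 0.8, -4.0]
opening: 0.0336
grip_force: 30.0
```

```bash
python3 -c "
from h import *
o=robot.observe();print(o['tool_pos'],o['contact_force'],o['opening'],totool([.4537,-.3303,.0225],.14))"
```

```text
[ 0.45311175 -0.33080301  0.13227903] [-0.39875301  0.82197069 -3.98522684] 0.03363111409704564 (array([ 0.0006, -0.0005,  0.1098]), array([ 0.001, -0.   , -0.   ]))
```

Request:
arm_command(moves=[[[0,0,0.03],[0,0,0],0.02],[[0,0,0.055],[0,0,0],0.02],[[0,0,0.077],[0,0,0],0.02],[[0,0,0.092],[0,0,0],0.02],[[0,0,0.1],[0,0,0],0.02]])

```text
time: 13.95
tool_pos: [0.4529, -0.3297, 0.0315]
tool_rot: [-3.14, 0.001, 0.141]
contact_force: [-0.4, -0.8, -3.8]
opening: 0.0333
grip_force: 30.0
```

Request:
arm_command(moves=[[[0,0,0.002],[0,0,0],0.02],[[0,0,0.004],[0,0,0],0.02],[[0,0,0.006],[0,0,0],0.02],[[0,0,0.008],[0,0,0],0.02],[[0,0,0.009],[0,0,0],0.02]])

```text
time: 14.45
tool_pos: [0.4536, -0.3301, 0.0237]
tool_rot: [3.141, -0.0, 0.141]
contact_force: [0.2, -0.5, -2.6]
opening: 0.0338
grip_force: 30.0
```

Contact is beginning, so I'll go down a little more.

Request:
arm_command(moves=[[[0,0,0.0005],[0,0,0],0.02],[[0,0,0.001],[0,0,0],0.02],[[0,0,0.0015],[0,0,0],0.02],[[0,0,0.002],[0,0,0],0.02],[[0,0,0.002],[0,0,0],0.02]])

```text
time: 14.95
tool_pos: [0.4535, -0.33, 0.0215]
tool_rot: [3.141, -0.0, 0.141]
contact_force: [0.3, -0.7, -2.9]
opening: 0.034
grip_force: 30.0
```

Request:
arm_command(moves=[[[0,0,0.0005],[0,0,0],0.02],[[0,0,0.001],[0,0,0],0.02],[[0,0,0.0015],[0,0,0],0.02],[[0,0,0.002],[0,0,0],0.02],[[0,0,0.002],[0,0,0],0.02]])

```text
time: 15.45
tool_pos: [0.4535, -0.33, 0.0213]
tool_rot: [3.141, -0.001, 0.141]
contact_force: [-5.0, 4.0, 12.7]
opening: 0.0338
grip_force: 30.0
```

The lid is seated. I'll back off 1.5 mm, open and retreat.

Request:
arm_command(moves=[[[0,0,-0.0015],[0,0,0],0.034],[[0,0,-0.0015],[0,0,0],0.045],[[0,0,-0.0015],[0,0,0],0.06],[[0,0,-0.0015],[0,0,0],0.07],[[0,0,-0.0015],[0,0,0],0.07]])

```text
time: 15.95
tool_pos: [0.4535, -0.3301, 0.0209]
tool_rot: [3.141, -0.0, 0.141]
contact_force: [-0.1, 0.3, -0.0]
opening: 0.0612
grip_force: 0.0
```

Request:
arm_command(moves=[[[0,0,-0.01],[0,0,0],0.07],[[0,0,-0.035],[0,0,0],0.07],[[0,0,-0.07],[0,0,0],0.07],[[0,0,-0.11],[0,0,0],0.07],[[0,0,-0.15],[0,0,0],0.07]])

```text
time: 16.45
tool_pos: [0.4533, -0.3298, 0.1731]
tool_rot: [3.141, -0.0, 0.141]
contact_force: [0.7, -0.5, -0.6]
opening: 0.0699
grip_force: 0.0
```

Request:
arm_command(moves=[[[-0.03,0,-0.03],[0,0,0],0.07],[[-0.06,0,-0.05],[0,0,0],0.07],[[-0.08,0,-0.06],[0,0,0],0.07],[[-0.08,0,-0.06],[0,0,0],0.07],[[-0.08,0,-0.06],[0,0,0],0.07]])

```text
time: 16.95
tool_pos: [0.3744, -0.3413, 0.2315]
tool_rot: [3.141, -0.001, 0.14]
contact_force: [0.5, -0.2, 0.0]
opening: 0.0698
grip_force: 0.0
```

```bash
python3 - <<'E'
from h import *
m=robot.camera_model("wrist");a=robot.read_camera("wrist");s=robot.read_camera("side")
np.save("m7.npy",m,allow_pickle=True);print(proj(m,[.4537,-.3303,.051])*5/7)
b=cv2.resize(s[120:330,200:400],(380,399),interpolation=cv2.INTER_CUBIC);a=cv2.copyMakeBorder(cv2.resize(a,(400,300)),0,99,0,0,cv2.BORDER_CONSTANT)
cv2.imwrite("pics/w7.png",np.hstack([a,b])[:,:,::-1])
E
```

```text
[199.06099834  83.96374201]
```

View pics/w7.png

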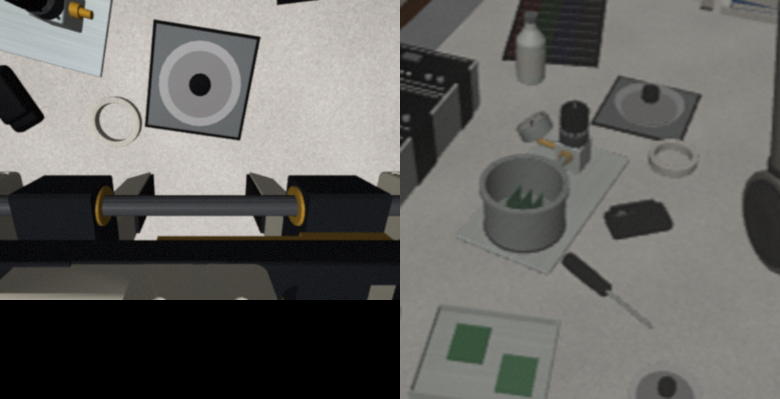

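The lid lies flat, knob up, in the middle of the mat, with its knob at (200,84) as predicted. The pot is open, the other things stand where they were, and the gripper is clear.

```bash
python3 -c "
from cell import robot
print(robot.hand_in())"
```

```text
the job is handed in; nothing more can be done
None
```

I let the vacuum down, pushed the valve knob down until it bottomed (locked), and laid the lid flat, knob up, in the middle of the mat with nothing else disturbed; I handed the job in at about 17 s, and no verdict was returned.

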